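# Open the swing bolt of the purple mould clamp

### The arm

A 6-joint arm with a two-finger parallel gripper is mounted at the origin on the work surface. World frame = base frame: x ahead of the robot, y to its left, z up, the work surface at z = 0. Lengths are in m, angles in rad, forces in N, time in s.
With the tool pointing down it reaches from about 0.35 to 0.775 m from the base axis. Payload 5.5 kg.
Tool frame: the origin (TCP) lies at the very end of the fingers, on their centre line; the grasp point (between the pads) lies env.pinch_z behind it (env.pinch_z is the distance from the TCP to the grasp point, in m); z points along the fingers, y is the line along which they close (so a half turn about z gives the same grasp; the last joint's range is limited). The gripper opens to 85 mm and grips with 20 to 120 N. Pads are 22 mm wide; open, the fingers measure 114 mm over their backs; the gripper's body (76 mm by 85 mm) begins 54 mm behind the grasp point. The pads swing forward as they close: fully open they stand 13 mm farther back than shut.
Start: joints at [-1.284, 0.313, 0.046, 1.304, 0, 1.431], TCP at [0.238, -0.523, 0.204] pointing down, gripper open.
Joint ranges: [-2.76, 2.76], [-0.86, 1.69], [-1.03, 1.26], [-2.2, 2.34], [-1.47, 1.5], [-3.14, 3.14]. Speed limits (rad/s): [2.57, 2.57, 3.14, 3.14, 3.14, 3.14].

### API

Orientations are given as a unit quaternion [w, x, y, z].
In Python, from workcell import env, eyes gives the robot as it stands.
- The arm moves only by the shell command python3 -m jog 'ROWS' [FORCE]. ROWS is JSON, one flat list of numbers, 7 for each row, row after row: the shift along the world's x, y, z as a fraction of full scale, then the turn, a rotation vector about the world's x, y, z as a fraction of full scale, then the opening, from -1 (shut) to 1 (fully open), so that 0 is half open. A call has 1 to 12 rows; each row is the pose to reach, as a shift and turn from the pose commanded when the call began, turning the shorter way round; what a row does not reach only later rows make up. Full scale, the value 1, is 20 cm for a shift and pi rad for a turn. A row lasts 1/12 s, in which the tool goes at most 41.7 mm and 7.16 degrees, less where a joint would pass 70% of its speed; a pose out of reach is approached as far as the arm can. A call with a number of a shift or a turn outside -1 to 1 is refused whole. A call with a gripper value outside its range is refused whole. The fingers move at their own pace and stop on an object; FORCE is the grip in N (left out, the last holds). Time passes only in rows, so rows that repeat a pose let the fingers close. It gives the time, the measured TCP pose, the force, the opening and the grip force at its end, in the units of the state.
- env.get_state(): the state, without advancing time (a new reading comes with each control period).
- eyes.read_camera(name): name is "scene" or "side" or "wrist"; returns (picture, depth): 480x640x3 uint8, red, green, blue; 480x640 float32, m along the optical axis (not along the pixel's ray), 0 where there is no reading.
- eyes.calibration(name): a dict with "fx", "fy", "cx", "cy" (pixels), "k1" (the pictures are not rectified: a ray, as slopes to the right and down, at radius r is drawn at 1 + k1 r^2 times it, then the intrinsics apply), "R" (3x3) and "t" (3): a world point X has camera coordinates R X + t; the wrist camera has in their place "tool_from_camera" (4x4, takes a point from camera to tool coordinates, whose origin is the TCP and whose axes are the flange's). Camera axes: x right, y down, z forward; pixel columns grow to the right and rows downward; lengths in m; the calibration is good to about 2 mm. A picture is of the moment at which its call begins: read the wrist's pose just before it. calibration takes no time and is no camera call.
- env.hand_in(): hands the job in; it is judged then, once.
The state is a dict: "clock": time; "joint_pos": joint angles; "qvel": joint speeds; "tau": joint torques, N m; "tcp_pos": TCP position; "orientation": TCP orientation; "wrist_force": force on the tool from outside, world axes, zero at the start; "ft_torque": the same for the moment, N m; "finger_gap": finger opening in m; "grip_force": force on a finger pad.
Only numpy, scipy, OpenCV 4.12 (cv2) and the standard library are available. Lean on these libraries where they do the work, as an engineer would, in place of code of your own. Each camera call takes 0.05 s, during which the arm holds its last target. There are 200 camera calls.

### The job

The purple rubber mould on the jeweller's bench has cured. Loosen the wing nut of the clamp that holds it, turning it about a fifth of a turn anticlockwise, then swing its eyebolt outwards out of the slotted end of the clamp bar until it hangs clear. Leave the clamp with the green mould alone.

Things in the scene. Friction and masses are not known exactly. Their poses are not given: they have to be found in the camera images.
- purple_clamp: Grey clamp, fixed to the bench, 145 x 84 mm, with a purple rubber mould (74 x 72) under a dark steel clamp bar 29 mm wide along the clamp's x axis, top 62 mm over the bench. Origin: middle of the clamp, on the bench; z up, +x outwards along the bar to its slotted end. There, at x = +75 mm, y = 0, an 8 mm eyebolt stands in the slot: hinge pin (along y) at 16 mm, top at 118 mm height.
- wing_grip (a point): Middle of the wings of the brass wing nut on the purple clamp's eyebolt, on the bolt's axis, 83 mm over the bench when tight; moves with the nut. Its x axis runs along the wings, z up the bolt. Wings: 46 mm tip to tip, 9 to 10 mm thick, 22 mm high (72 to 94 mm over the bench when tight). 24 mm of bare bolt stand above the tight wings.
- wing_nut (a joint): Turn of that nut, rad: 0 tight, wings along the clamp's y axis; grows anticlockwise from above to a stop at 1.6. Starts at 0 to 0.12. Coarse quick thread: it rises 3.2 mm per rad with its washer, needs 0.05 to 0.1 N m and stays where left. Tight, the washer sits behind a raised lip at the slot's mouth and blocks the bolt; from about 1 rad it clears the lip.
- swing_bolt (a joint): Swing of the purple clamp's eyebolt about its hinge pin, rad: 0 upright in the slot; grows as it tilts outwards (clamp's +x) to a stop at 1.35, almost level outside the clamp, tip 175 mm from the clamp's origin. With the nut loose, under 1 N at the bolt's top moves it; beyond about 0.35 rad it falls outwards to the stop by its own weight.
- green_clamp: A second clamp, the same in all sizes and axes, also with a tight wing nut and upright eyebolt, but holding a green rubber mould: to be left alone. Origin: middle of the clamp, on the bench.
Mind the look-alikes: they are no part of the job. Leave any pink look-alike of the purple_clamp alone.

How it is judged:
By the outcome, as a careful person would: the job done as asked, in the order asked, and still so for the second after the job is handed in, with the robot touching nothing.
It also fails if it takes over 48 s, if anything falls off the work surface, if the arm or the gripper's body presses on something with over 40 N, if the wrist force passes 120 N, or if a joint passes its speed limit or range.

## Working session

There is one attempt and no reset: what is moved stays moved. The work goes in short steps, Python scripts to look and compute and a shell command to move; the robot and the scene stay as the last step left them, time stands still between calls to the robot, and variables do not carry over. Pictures are saved under pics/ and viewed, at most 12 in all, crops included, and the job is handed in when it is done.

```bash
ls; mkdir -p pics; cat > h.py <<'E'
import numpy as np, cv2
from workcell import env, eyes
from scipy.spatial.transform import Rotation as R
def cam(n):
    s=env.get_state(); c=eyes.calibration(n); im,d=eyes.read_camera(n)
    if "R" in c: Rm=np.array(c["R"]); t=np.array(c["t"]); Rw=Rm.T; o=-Rm.T@t
    else:
        T=np.array(c["tool_from_camera"]); q=s["orientation"]; Rt=R.from_quat([q[1],q[2],q[3],q[0]]).as_matrix()
        Rw=Rt@T[:3,:3]; o=Rt@T[:3,3]+np.array(s["tcp_pos"])
    return im,d,c,Rw,o
def rays(px,c,Rw):
    px=np.atleast_2d(px).astype(float)
    u=np.c_[(px[:,0]-c["cx"])/c["fx"],(px[:,1]-c["cy"])/c["fy"]]; v=u.copy()
    for _ in range(20): v=u/(1+c["k1"]*(v**2).sum(1,keepdims=True))
    return np.c_[v,np.ones(len(v))]@Rw.T
def plane(px,z,c,Rw,o):
    r=rays(px,c,Rw); return o+r*((z-o[2])/r[:,2])[:,None]
def pts(px,d,c,Rw,o):
    px=np.atleast_2d(px); return o+rays(px,c,Rw)*d[px[:,1],px[:,0]][:,None]
def save(n,im): cv2.imwrite("pics/"+n+".png",cv2.cvtColor(im,cv2.COLOR_RGB2BGR))
E
python3 - <<'E'
from h import *
print(env.get_state(), env.pinch_z)
a=cam("scene");b=cam("side")
save("scene",a[0]);save("side",b[0])
E
```

```text
pics
{'clock': 0.0, 'joint_pos': array([-1.28362451e+00,  3.14012360e-01,  4.49309833e-02,  1.30359571e+00,
       -3.26316625e-05,  1.43118495e+00]), 'qvel': array([-0.00083353,  0.00114641,  0.00047629,  0.00085184,  0.00111752,
        0.00168838]), 'tau': array([ 2.46350874e-04, -4.80624712e+01,  2.98535246e+01,  1.93631148e-02,
        1.73717917e-04,  2.07147632e-07]), 'tcp_pos': array([ 0.23782647, -0.52286873,  0.2033825 ]), 'orientation': array([-9.36620844e-04,  9.77317843e-01,  2.11775703e-01, -8.55900881e-05]), 'wrist_force': array([ 0.28400139, -0.84582932, -0.45223482]), 'ft_torque': array([-0.0256166 , -0.02711051,  0.01166564]), 'grip_force': 0.0, 'finger_gap': 0.08551818861908753} 0.0187
```

View pics/scene.png

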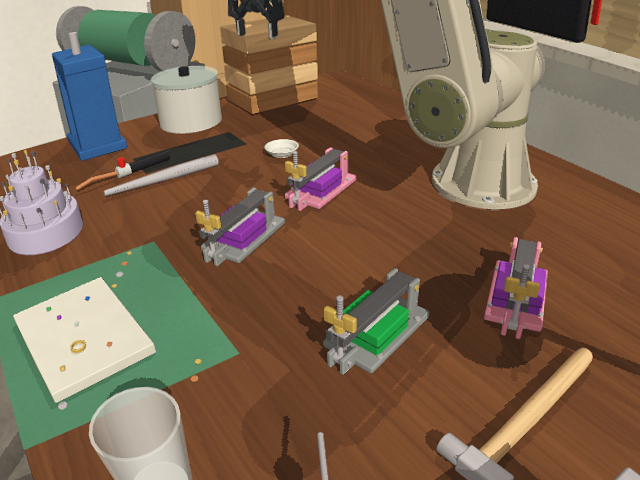

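View pics/side.png

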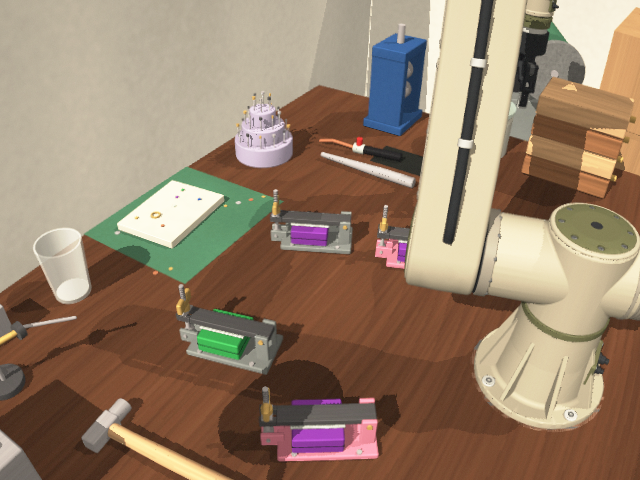

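In the scene picture the candidates are a grey clamp with a purple mould at (240,228), pink-framed look-alikes at (320,180) and (518,290), and a grey clamp with a green mould at (375,320). The one at (240,228) fits, since it has both the grey frame and the purple mould. In the side view it is at (312,230). I'll confirm it in a crop and measure it.

```bash
python3 - <<'E'
from h import *
A=cam("scene");im=A[0]
crop=im[170:280,180:370]; save("crop",cv2.resize(crop,None,fx=4,fy=4,interpolation=cv2.INTER_CUBIC))
for n,(x0,x1,y0,y1) in {"scene":(190,292,180,270),"side":(262,360,180,260)}.items():
    im,d,c,Rw,o=A if n=="scene" else cam(n)
    hsv=cv2.cvtColor(im,cv2.COLOR_RGB2HSV); roi=np.zeros(d.shape,bool); roi[y0:y1,x0:x1]=1
    br=roi&(hsv[...,0]>15)&(hsv[...,0]<32)&(hsv[...,1]>120)&(hsv[...,2]>120)
    pu=roi&(hsv[...,0]>125)&(hsv[...,0]<155)&(hsv[...,1]>100)
    for k,m in (("brass",br),("purple",pu)):
        px=np.argwhere(m)[:,::-1]
        P=pts(px,d,c,Rw,o); P=P[d[m]>0]
        print(n,k,len(px),np.median(px,0),np.round(np.median(P,0),4),np.round(np.percentile(P,5,axis=0),3),np.round(np.percentile(P,95,axis=0),3))
    # bar top by height
    px=np.argwhere(roi&(d>0))[:,::-1]; P=pts(px,d,c,Rw,o)
    g=im[px[:,1],px[:,0]].astype(int); gray=(g.max(1)-g.min(1)<25)
    s=(abs(P[:,2]-.062)<.004)&gray
    q=P[s][:,:2]
    r=cv2.minAreaRect(q.astype(np.float32)*1000); print("bar",s.sum(),r)
    t=P[(P[:,2]>.1)]; print("bolt top",len(t),np.round(np.median(t,0),4), P[:,2].max())
E
```

```text
scene brass 345 [209. 220.] [ 0.5848 -0.0724  0.0839] [ 0.526 -0.119  0.058] [ 0.596 -0.057  0.095]
scene purple 937 [246. 232.] [ 0.5216 -0.0803  0.0362] [ 0.479 -0.102  0.017] [ 0.554 -0.063  0.047]
bar 850 ((493.4132995605469, -122.2123031616211), (226.58432006835938, 43.85932540893555), 24.385784149169922)
bolt top 67 [ 0.5845 -0.0758  0.1116] 0.12026316080322674
side brass 80 [275. 209.] [ 0.5761 -0.0647  0.0833] [ 0.445 -0.188  0.002] [ 0.676 -0.058  0.094]
side purple 653 [309. 235.] [ 0.5059 -0.0815  0.0366] [ 0.476 -0.101  0.016] [ 0.536 -0.065  0.046]
bar 712 ((518.2728881835938, -105.21302795410156), (163.70335388183594, 44.93994903564453), 28.690963745117188)
bolt top 39 [ 0.5841 -0.076   0.1107] 0.11918946524506924
```

View pics/crop.png

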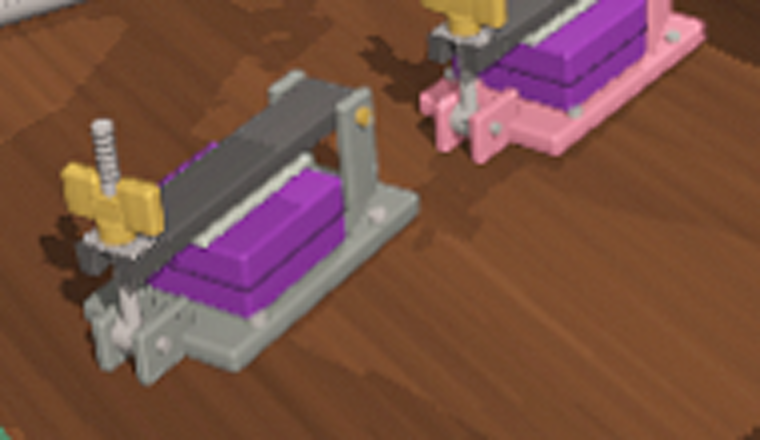

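Crop confirms it: a grey frame with a purple mould and an upright bolt with its brass nut near crop (110,200). The pink one at upper right is a look-alike. The bolt stands at about (0.584, -0.076). I'll move above it for a near look.

```bash
python3 -m jog '[0.85,1,0.3,0,0,0.25,1, 0.85,1,0.3,0,0,0.25,1, 0.85,1,0.3,0,0,0.25,1, 0.85,1,0.3,0,0,0.25,1, 0.85,1,0.3,0,0,0.25,1, 0.85,1,0.3,0,0,0.25,1, 0.85,1,0.3,0,0,0.25,1, 0.85,1,0.3,0,0,0.25,1, 0.85,1,0.3,0,0,0.25,1, 0.85,1,0.3,0,0,0.25,1]'
python3 -m jog '[0.6,1,0.1,0,0,0.25,1, 0.6,1,0.1,0,0,0.25,1, 0.6,1,0.1,0,0,0.25,1, 0.6,1,0.1,0,0,0.25,1, 0.6,1,0.1,0,0,0.25,1, 0.6,1,0.1,0,0,0.25,1, 0.6,1,0.1,0,0,0.25,1, 0.6,1,0.1,0,0,0.25,1, 0.6,1,0.1,0,0,0.25,1, 0.6,1,0.1,0,0,0.25,1]'
python3 - <<'E'
from h import *
A=cam("wrist");save("w1",A[0]); print(A[4],A[3]@[0,0,1.],env.get_state()["joint_pos"])
E
```

```text
clock: 1.03
tcp_pos: [0.4077, -0.3237, 0.2639]
orientation: [-0.0, 0.822, 0.569, -0.0]
wrist_force: [0.1, 0.6, -0.1]
finger_gap: 0.0854
grip_force: 0.0
clock: 1.87
tcp_pos: [0.5274, -0.1249, 0.2838]
orientation: [-0.0, 0.543, 0.84, -0.0]
wrist_force: [0.1, -0.6, -0.5]
finger_gap: 0.0854
grip_force: 0.0
[ 0.49415404 -0.05024594  0.45388757] [ 0.12860446 -0.28925322 -0.94857444] [-3.80636049e-01  2.40259206e-01  1.41239550e-01  1.47243264e+00
 -1.02645584e-04  7.67041385e-01]
```

View pics/w1.png

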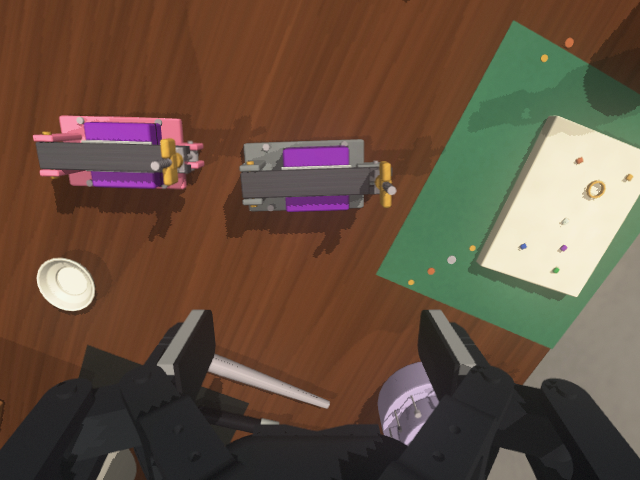

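The wrist view shows the purple clamp with its bar from (242,184) to (375,180), the nut at (387,185) and the bolt top at (390,189). The pink clamp is to its left. Next I'll measure the axes from this view.

```bash
cat > m.py <<'E'
from h import *
def meas(box,zoff=0):
    im,d,c,Rw,o=cam("wrist"); x0,x1,y0,y1=box
    roi=np.zeros(d.shape,bool); roi[y0:y1,x0:x1]=1
    hsv=cv2.cvtColor(im,cv2.COLOR_RGB2HSV)
    px=np.argwhere(roi&(d>0))[:,::-1]; P=pts(px,d,c,Rw,o)
    h=hsv[px[:,1],px[:,0]].astype(int)
    b=(h[:,1]<60)&(abs(P[:,2]-.062)<.004)
    r=cv2.minAreaRect(P[b][:,:2].astype(np.float32)*1000); print("bar",b.sum(),r)
    n=(h[:,0]>14)&(h[:,0]<34)&(h[:,1]>110)&(P[:,2]>.084+zoff)&(P[:,2]<.102+zoff)
    q=P[n]; r=cv2.minAreaRect(q[:,:2].astype(np.float32)*1000)
    w=np.linalg.eigh(np.cov(q[:,:2].T))[1][:,1]
    print("wing",n.sum(),r,q.mean(0).round(4),"dir deg",np.degrees(np.arctan2(w[1],w[0])),"ztop",np.percentile(q[:,2],95))
    t=P[P[:,2]>.107]; print("bolt",len(t),np.median(t,0) if len(t) else 0,P[:,2].max())
    s=env.get_state(); print("tcp",s["tcp_pos"],"tool y deg",np.degrees(np.arctan2(*(R.from_quat(np.roll(s["orientation"],-1)).as_matrix()[[1,0],1]))), s["clock"])
    return im
E
python3 -c "
from m import *
meas((235,410,130,220))"
```

```text
bar 3810 ((513.5263061523438, -111.82868957519531), (150.76705932617188, 43.66394805908203), 26.21515464782715)
wing 348 ((583.558349609375, -77.54792785644531), (9.160308837890625, 45.51372146606445), 30.131187438964844) [ 0.5822 -0.0771  0.0925] dir deg 119.97728669693737 ztop 0.09529036057801236
bolt 80 [ 0.58252962 -0.07746601  0.1176066 ] 0.11962250733164898
tcp [ 0.52742735 -0.12483156  0.28406397] tool y deg 24.25959908300385 1.9667
```

```bash
python3 -m jog '[0.28,0.237,-0.3,0,0,0.032,1, 0.28,0.237,-0.3,0,0,0.032,1, 0.28,0.237,-0.3,0,0,0.032,1, 0.28,0.237,-0.62,0,0,0.032,0.4, 0.28,0.237,-0.62,0,0,0.032,0.2, 0.28,0.237,-0.62,0,0,0.032,0.2, 0.28,0.237,-0.62,0,0,0.032,0.2]' 30
python3 -c "
from m import *
im=meas((100,540,0,480)); save('w2',im)"
```

```text
clock: 2.55
tcp_pos: [0.5827, -0.0765, 0.1596]
orientation: [-0.002, 0.499, 0.867, -0.0]
wrist_force: [0.2, 0.5, 0.7]
finger_gap: 0.0517
grip_force: 0.0
bar 7319 ((519.3694458007812, -108.84143829345703), (164.1353759765625, 44.146602630615234), 26.484386444091797)
wing 504 ((584.215576171875, -77.52318572998047), (9.367145538330078, 45.44462203979492), 29.993610382080078) [ 0.5813 -0.0726  0.0928] dir deg 118.662513128681 ztop 0.09515748863021516
bolt 43974 [ 0.5793306  -0.0668577   0.25569071] 0.2828553523248916
tcp [ 0.58398124 -0.07687817  0.16137285] tool y deg 30.13149391998882 2.6
```

View pics/w2.png

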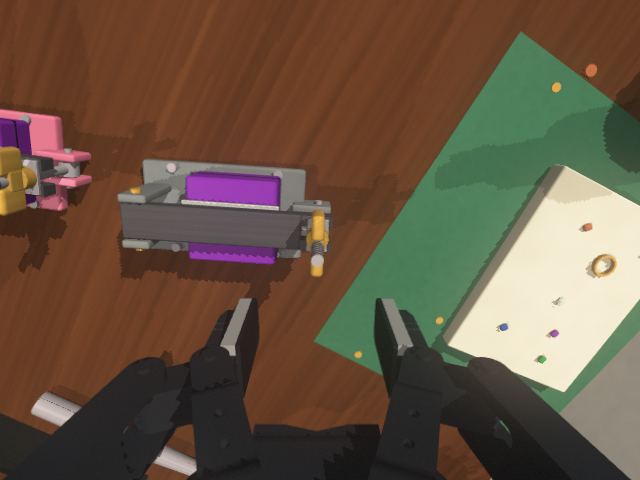

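The nut sits at (317,230), midway between the fingers, which close across the wings. I'll go down and grip.

```bash
python3 -m jog '[0,-0.003,-0.2,0,0,0,0.2, 0,-0.003,-0.35,0,0,0,0.2, 0,-0.003,-0.45,0,0,0,0.2, 0,-0.003,-0.45,0,0,0,0.2, 0,-0.003,-0.45,0,0,0,-0.2, 0,-0.003,-0.45,0,0,0,-0.5, 0,-0.003,-0.45,0,0,0,-1, 0,-0.003,-0.45,0,0,0,-1, 0,-0.003,-0.45,0,0,0,-1, 0,-0.003,-0.45,0,0,0,-1, 0,-0.003,-0.45,0,0,0,-1, 0,-0.003,-0.45,0,0,0,-1]' 40
```

```text
clock: 3.6
tcp_pos: [0.5856, -0.0776, 0.0731]
orientation: [0.002, 0.498, 0.867, 0.0]
wrist_force: [-2.1, -1.4, 6.2]
finger_gap: 0.0058
grip_force: 39.2
```

```bash
python3 -m jog '[0,0,0.0016,0,0,0.032,-1, 0,0,0.0032,0,0,0.064,-1, 0,0,0.0048,0,0,0.096,-1, 0,0,0.0064,0,0,0.128,-1, 0,0,0.008,0,0,0.16,-1, 0,0,0.0096,0,0,0.192,-1, 0,0,0.0112,0,0,0.224,-1, 0,0,0.0128,0,0,0.256,-1, 0,0,0.0144,0,0,0.288,-1, 0,0,0.016,0,0,0.32,-1, 0,0,0.0176,0,0,0.352,-1, 0,0,0.0192,0,0,0.384,-1]' 40
python3 -m jog '[0,0,0,0,0,0,-1,0,0,0,0,0,0,-1]'
python3 - <<'E'
from h import *
A=cam("scene")[0];B=cam("side")[0]
f=lambda i,x,y:cv2.resize(i[y:y+100,x:x+130],None,fx=3,fy=3,interpolation=cv2.INTER_CUBIC)
save("turn",np.hstack([f(A,160,160),f(B,220,160)]))
s=env.get_state();print(s["tcp_pos"],s["wrist_force"],s["ft_torque"],np.degrees(np.arctan2(*(R.from_quat(np.roll(s["orientation"],-1)).as_matrix()[[1,0],1]))))
E
```

```text
clock: 4.6
tcp_pos: [0.5813, -0.0781, 0.0734]
orientation: [-0.003, -0.083, 0.997, -0.001]
wrist_force: [-3.0, -6.1, -9.2]
finger_gap: 0.0059
grip_force: 38.7
clock: 4.77
tcp_pos: [0.5813, -0.0781, 0.0733]
orientation: [-0.003, -0.081, 0.997, -0.001]
wrist_force: [-4.7, -5.3, -6.3]
finger_gap: 0.0062
grip_force: 39.0
[ 0.58131289 -0.0780973   0.07335815] [-3.66809673 -4.5171394  -6.7678712 ] [-1.21438863  0.99117201 -0.00955308] 99.25858540283956
```

View pics/turn.png

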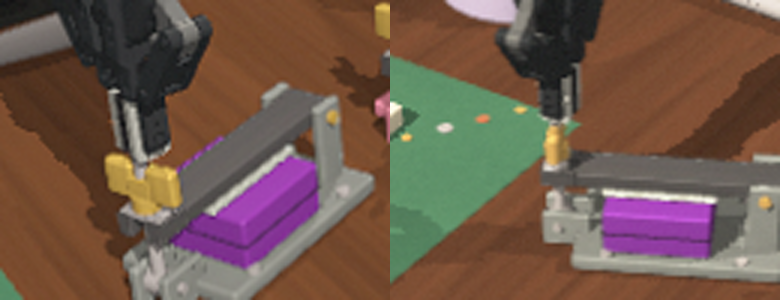

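The crop shows the fingers round the bare bolt above the wings at (140,150), and the nut not turned. I'll check the real fingertip height.

```bash
python3 - <<'E'
from h import *
im,d,c,Rw,o=cam("scene")
for v in range(196,232,3):
    print(v,[(tuple(int(a) for a in im[v,u]),tuple((pts((u,v),d,c,Rw,o)[0]*1000).round().astype(int).tolist())) for u in (203,208,214)])
x=im[180:240,180:250]; save("tz",cv2.resize(x,None,fx=10,fy=10,interpolation=cv2.INTER_CUBIC))
E
```

```text
196 [((176, 173, 163), (589, -68, 134)), ((30, 31, 32), (583, -62, 135)), ((51, 54, 57), (572, -65, 130))]
199 [((161, 159, 150), (590, -68, 129)), ((53, 53, 54), (585, -59, 131)), ((53, 54, 55), (574, -61, 126))]
202 [((141, 139, 129), (590, -69, 123)), ((44, 45, 46), (585, -60, 125)), ((55, 54, 54), (574, -63, 120))]
205 [((122, 121, 112), (592, -67, 119)), ((40, 42, 45), (586, -61, 120)), ((46, 46, 47), (576, -61, 116))]
208 [((118, 117, 108), (591, -70, 112)), ((30, 33, 34), (586, -63, 114)), ((45, 45, 45), (576, -63, 110))]
211 [((85, 72, 65), (591, -72, 105)), ((128, 126, 118), (585, -66, 107)), ((155, 129, 110), (513, -230, 2))]
214 [((190, 154, 73), (589, -81, 95)), ((87, 84, 86), (582, -76, 95)), ((126, 78, 50), (517, -222, 0))]
217 [((206, 169, 79), (590, -80, 90)), ((189, 156, 93), (584, -73, 91)), ((206, 171, 84), (579, -59, 97))]
220 [((177, 144, 66), (591, -80, 85)), ((182, 148, 69), (585, -72, 87)), ((181, 146, 69), (579, -61, 90))]
223 [((175, 143, 67), (591, -81, 79)), ((179, 146, 69), (586, -73, 80)), ((181, 146, 70), (580, -61, 84))]
226 [((112, 81, 46), (594, -76, 77)), ((186, 152, 73), (588, -69, 77)), ((178, 145, 69), (582, -58, 81))]
229 [((141, 136, 136), (591, -86, 65)), ((200, 165, 79), (588, -70, 72)), ((117, 110, 108), (577, -74, 65))]
```

View pics/tz.png

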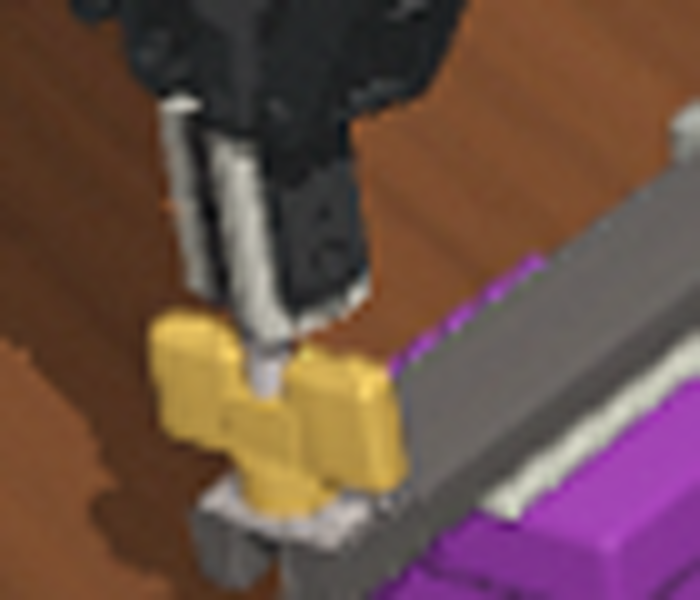

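```bash
python3 - <<'E'
from m import *
im=meas((100,540,0,480))
im,d,c,Rw,o=cam("wrist")
px=np.argwhere(d>0)[:,::-1]; P=pts(px,d,c,Rw,o)
T=np.array(env.get_state()["tcp_pos"])
m=(np.linalg.norm(P[:,:2]-T[:2],axis=1)<.03)
for z in range(60,150,6):
    k=m&(abs(P[:,2]*1000-z-3)<3)
    if k.sum(): print(z,k.sum(),np.median(im[px[k,1],px[k,0]],0),P[k].mean(0).round(3),np.median(px[k],0))
save("w3",im)
print(env.get_state()["joint_pos"], [k for k in dir(env) if k[0]!='_'])
E
```

```text
bar 17762 ((517.5531616210938, -109.00521850585938), (151.19020080566406, 43.95758819580078), 27.628368377685547)
wing 773 ((583.6567993164062, -77.99993896484375), (8.968656539916992, 45.73519515991211), 24.396228790283203) [ 0.5783 -0.0702  0.0902] dir deg 115.52333162646552 ztop 0.09483949698309718
bolt 49565 [ 0.57121234 -0.07849328  0.17187523] 0.19656559748092828
tcp [ 0.58130653 -0.07810497  0.07333881] tool y deg 99.25581611192945 4.9667
60 2487 [119. 110. 110.] [ 0.568 -0.085  0.063] [305. 252.]
66 174 [146.  114.   64.5] [ 0.579 -0.079  0.068] [314.5 277. ]
72 366 [149. 115.  58.] [ 0.58  -0.079  0.076] [313. 283.]
78 415 [149. 115.  58.] [ 0.58  -0.077  0.081] [321. 289.]
84 393 [153. 117.  59.] [ 0.579 -0.075  0.087] [323. 293.]
90 505 [205. 156.  80.] [ 0.578 -0.068  0.093] [347. 301.]
96 93 [85. 79. 76.] [ 0.582 -0.078  0.099] [317. 312.]
102 255 [101.  90.  78.] [ 0.576 -0.079  0.106] [317. 298.]
108 552 [73.  66.5 62. ] [ 0.574 -0.079  0.111] [316.5 308. ]
114 834 [104.  98.  94.] [ 0.577 -0.079  0.117] [316. 319.]
120 647 [57. 55. 49.] [ 0.574 -0.079  0.123] [324. 323.]
126 640 [51. 49. 45.] [ 0.573 -0.079  0.129] [325. 330.]
132 742 [54. 54. 50.] [ 0.576 -0.079  0.136] [308. 339.]
138 790 [46. 47. 43.] [ 0.575 -0.079  0.141] [325. 347.]
144 2017 [43. 46. 42.] [ 0.574 -0.079  0.147] [303. 357.]
[-0.26817548  0.40828547 -0.14540891  1.02172778 -0.00398022 -0.42970033] ['MotionError', 'get_state', 'hand_in', 'pinch_z']
```

View pics/w3.png

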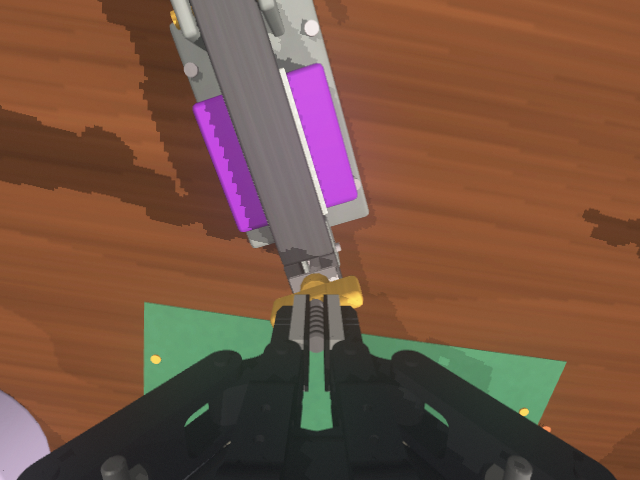

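All views agree: the fingers end about 30 mm higher than the TCP reading says, at z≈0.103, and they grip only the bolt, at (317,320) in the wrist view. The nut is still tight. I'll open, turn back, re-measure and then go 30 mm lower.

```bash
python3 -m jog '[0,0,0,0,0,0,0.2, 0,0,0.02,0,0,0,0.2, 0,0,0.05,0,0,0,0.2]'
python3 -m jog '[0.007,0.002,0.05,0,0,-0.384,0.2, 0.007,0.002,0.05,0,0,-0.384,0.2, 0.007,0.002,0.05,0,0,-0.384,0.2, 0.007,0.002,0.05,0,0,-0.384,0.2, 0.007,0.002,0.05,0,0,-0.384,0.2, 0.007,0.002,0.05,0,0,-0.384,0.2, 0.007,0.002,0.05,0,0,-0.384,0.2, 0.007,0.002,0.05,0,0,-0.384,0.2, 0.007,0.002,0.05,0,0,-0.384,0.2, 0.007,0.002,0.05,0,0,-0.384,0.2, 0.007,0.002,0.05,0,0,-0.384,0.2, 0.007,0.002,0.05,0,0,-0.384,0.2]'
python3 - <<'E'
from m import *
im=meas((100,540,0,480))
im,d,c,Rw,o=cam("wrist")
px=np.argwhere(d>0)[:,::-1]; P=pts(px,d,c,Rw,o); T=np.array(env.get_state()["tcp_pos"])
v=im[px[:,1],px[:,0]].astype(int)
y=np.array([np.cos(np.radians(30)),.5]); a=(P[:,:2]-T[:2])@y; b=(P[:,:2]-T[:2])@[-y[1],y[0]]
k=(abs(b)<.02)&(P[:,2]>.1)&(P[:,2]<.2)&(abs(a)>.015)&(v.max(1)-v.min(1)<30)
for s in(-1,1):
    q=k&(a*s>0)&(abs(a)<.06); print(s,q.sum(),"tip z",np.percentile(P[q,2],[0.5,2,10]),"inner a",np.percentile(abs(a[q&(P[:,2]<np.percentile(P[q,2],30))]),[2,10,50]),"b",np.percentile(b[q],[2,98]))
E
```

```text
clock: 5.27
tcp_pos: [0.5846, -0.0766, 0.0851]
orientation: [0.001, -0.081, 0.997, 0.0]
wrist_force: [-0.0, -0.3, 0.2]
finger_gap: 0.0417
grip_force: 0.0
clock: 6.27
tcp_pos: [0.5864, -0.0762, 0.0955]
orientation: [0.001, 0.497, 0.868, 0.0]
wrist_force: [-0.6, -0.5, 0.3]
finger_gap: 0.051
grip_force: 0.0
bar 9172 ((529.7891235351562, -106.27128601074219), (143.891845703125, 35.50289535522461), 27.589017868041992)
wing 771 ((585.1013793945312, -77.23341369628906), (9.90772819519043, 46.099266052246094), 29.987388610839844) [ 0.5804 -0.0688  0.0926] dir deg 117.5903729388344 ztop 0.09504493094652898
bolt 44202 [ 0.58247887 -0.06658834  0.19136514] 0.218638625455433
tcp [ 0.58613745 -0.07624697  0.0951992 ] tool y deg 30.36722268887001 6.3167
-1 14638 tip z [0.12995694 0.1350761  0.15245264] inner a [0.02522161 0.02536347 0.03009222] b [-0.01020064  0.01706529]
1 14582 tip z [0.12993187 0.1352873  0.15282442] inner a [0.0254941  0.02565438 0.03027907] b [-0.00953883  0.01743813]
```

```bash
python3 -m jog '[-0.005,-0.005,-0.1,0,0,0,0.2, -0.005,-0.005,-0.2,0,0,0,0.2, -0.005,-0.005,-0.245,0,0,0,0.2, -0.005,-0.005,-0.245,0,0,0,0.1, -0.005,-0.005,-0.245,0,0,0,-0.3, -0.005,-0.005,-0.245,0,0,0,-1, -0.005,-0.005,-0.245,0,0,0,-1, -0.005,-0.005,-0.245,0,0,0,-1, -0.005,-0.005,-0.245,0,0,0,-1, -0.005,-0.005,-0.245,0,0,0,-1, -0.005,-0.005,-0.245,0,0,0,-1]' 50
```

```text
clock: 7.28
tcp_pos: [0.585, -0.0778, 0.0464]
orientation: [0.001, 0.498, 0.867, -0.0]
wrist_force: [-3.3, -0.7, 5.3]
finger_gap: 0.0118
grip_force: 49.3
```

Stopped by something wider than the bolt, so this should be the wings. Now the turn.

```bash
python3 -m jog '[0,0,0.0016,0,0,0.032,-1, 0,0,0.0032,0,0,0.064,-1, 0,0,0.0048,0,0,0.096,-1, 0,0,0.0064,0,0,0.128,-1, 0,0,0.008,0,0,0.16,-1, 0,0,0.0096,0,0,0.192,-1, 0,0,0.0112,0,0,0.224,-1, 0,0,0.0128,0,0,0.256,-1, 0,0,0.0144,0,0,0.288,-1, 0,0,0.016,0,0,0.32,-1, 0,0,0.0176,0,0,0.352,-1, 0,0,0.0192,0,0,0.384,-1]' 50
python3 -m jog '[0,0,0,0,0,0,-1,0,0,0,0,0,0,-1]'
python3 - <<'E'
from h import *
A=cam("scene")[0];B=cam("side")[0]
f=lambda i,x,y:cv2.resize(i[y:y+100,x:x+130],None,fx=3,fy=3,interpolation=cv2.INTER_CUBIC)
save("turn2",np.hstack([f(A,160,160),f(B,220,160)]))
s=env.get_state();print(s["tcp_pos"],s["wrist_force"],s["ft_torque"],np.degrees(np.arctan2(*(R.from_quat(np.roll(s["orientation"],-1)).as_matrix()[[1,0],1]))))
E
```

```text
clock: 8.28
tcp_pos: [0.5858, -0.0774, 0.0502]
orientation: [0.002, -0.084, 0.996, -0.0]
wrist_force: [0.7, -0.4, 4.5]
finger_gap: 0.0118
grip_force: 48.9
clock: 8.45
tcp_pos: [0.5858, -0.0774, 0.0501]
orientation: [0.001, -0.08, 0.997, -0.0]
wrist_force: [1.1, -0.4, 5.0]
finger_gap: 0.0116
grip_force: 49.2
[ 0.58582978 -0.07744684  0.05012892] [-0.07066264 -0.32404871  5.88093233] [-0.00478185 -0.06214782  0.02244921] 99.15954747964406
```

View pics/turn2.png

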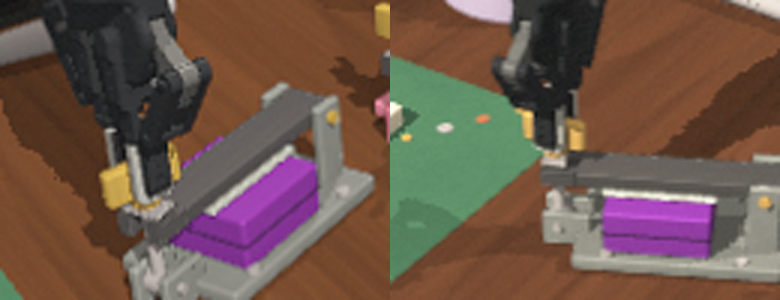

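The nut has turned: both wings now show broad in the side view, at (530,125) and (575,132), and the washer has lifted. Keeping hold of the wings, I'll swing the bolt about its hinge, starting with a small step and a force check.

```bash
python3 -m jog '[0.0075,0.0038,-0.0002,-0.0072,0.0142,0,-1, 0.015,0.0077,-0.0008,-0.0144,0.0284,0,-1, 0.0226,0.0115,-0.0019,-0.0217,0.0425,0,-1, 0.0226,0.0115,-0.0019,-0.0217,0.0425,0,-1, 0.0226,0.0115,-0.0019,-0.0217,0.0425,0,-1]' 40
python3 - <<'E'
from h import *
s=env.get_state();print(s["wrist_force"],s["ft_torque"],s["joint_pos"])
t=.6;h=.034;u=np.array([.891,.454])
for a in (.05,.1,.15,.2,.25,.3,.35,.4,.45): # from theta=.15
    T=.15+a; print(a,(u*h*(np.sin(T)-np.sin(.15))/.2).round(4),round(h*(np.cos(T)-np.cos(.15))/.2,4),(a/np.pi*np.array([-.454,.891])).round(4))
E
```

```text
clock: 8.97
tcp_pos: [0.5913, -0.0748, 0.0492]
orientation: [-0.068, -0.08, 0.994, -0.029]
wrist_force: [1.9, -0.4, 5.8]
finger_gap: 0.012
grip_force: 49.3
[ 1.94896601 -0.42881718  5.79163236] [-0.05852599 -0.31104776  0.03872347] [-0.20857699  0.54286706 -0.00193497  1.13967557 -0.09419961 -0.36384086]
0.05 [0.0075 0.0038] -0.0015 [-0.0072  0.0142]
0.1 [0.0148 0.0076] -0.0034 [-0.0145  0.0284]
0.15 [0.0221 0.0113] -0.0057 [-0.0217  0.0425]
0.2 [0.0293 0.0149] -0.0084 [-0.0289  0.0567]
0.25 [0.0363 0.0185] -0.0115 [-0.0361  0.0709]
0.3 [0.0432 0.022 ] -0.015 [-0.0434  0.0851]
0.35 [0.05   0.0255] -0.0189 [-0.0506  0.0993]
0.4 [0.0565 0.0288] -0.0232 [-0.0578  0.1134]
0.45 [0.0629 0.032 ] -0.0278 [-0.065   0.1276]
```

Forces stay tiny, so the bolt follows freely. I'll go on to about 0.6 rad.

```bash
python3 -m jog '[0.0075,0.0038,-0.0015,-0.0072,0.0142,0,-1, 0.0148,0.0076,-0.0034,-0.0145,0.0284,0,-1, 0.0221,0.0113,-0.0057,-0.0217,0.0425,0,-1, 0.0293,0.0149,-0.0084,-0.0289,0.0567,0,-1, 0.0363,0.0185,-0.0115,-0.0361,0.0709,0,-1, 0.0432,0.022,-0.015,-0.0434,0.0851,0,-1, 0.05,0.0255,-0.0189,-0.0506,0.0993,0,-1, 0.0565,0.0288,-0.0232,-0.0578,0.1134,0,-1, 0.0629,0.032,-0.0278,-0.065,0.1276,0,-1, 0.0629,0.032,-0.0278,-0.065,0.1276,0,-1, 0.0629,0.032,-0.0278,-0.065,0.1276,0,-1]' 40
python3 - <<'E'
from h import *
A=cam("scene")[0];B=cam("side")[0]
f=lambda i,x,y:cv2.resize(i[y:y+100,x:x+130],None,fx=3,fy=3,interpolation=cv2.INTER_CUBIC)
save("swing",np.hstack([f(A,160,160),f(B,220,160)]))
s=env.get_state();Rm=R.from_quat(np.roll(s["orientation"],-1)).as_matrix();print(s["wrist_force"],Rm[:,2],Rm[:,1])
E
```

```text
clock: 9.88
tcp_pos: [0.6041, -0.0686, 0.0421]
orientation: [-0.271, -0.077, 0.953, -0.114]
wrist_force: [4.1, -1.2, 4.1]
finger_gap: 0.0118
grip_force: 49.4
[ 4.33904123 -2.22030015  3.03580889] [-0.49959314 -0.25761833 -0.8270668 ] [-0.20696158  0.96260321 -0.1748198 ]
```

View pics/swing.png

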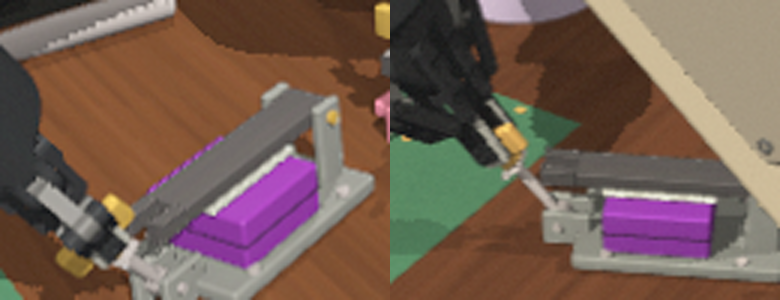

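The bolt is out of the slot and leaning outwards by about 0.6 rad, at (120,250) on the left and (530,180) on the right. I'll release and retreat along the tool axis, then up.

```bash
python3 -m jog '[0,0,0,0,0,0,0.3, 0,0,0,0,0,0,0.6, 0,0,0,0,0,0,0.6, 0,0,0,0,0,0,0.6, 0.05,0.026,0.083,0,0,0,0.6, 0.1,0.05,0.165,0,0,0,0.6, 0.15,0.077,0.25,0,0,0,0.6, 0.15,0.077,0.4,0,0,0,0.6, 0.1,0.05,0.6,0,0,0,0.6, 0.05,0,0.8,0,0,0,0.6, 0,0,0.9,0,0,0,0.6, 0,0,0.9,0,0,0,0.6]'
python3 - <<'E'
from h import *
A=cam("scene")[0];B=cam("side")[0]
f=lambda i,x,y:cv2.resize(i[y:y+100,x:x+130],None,fx=3,fy=3,interpolation=cv2.INTER_CUBIC)
save("end",np.hstack([f(A,160,180),f(B,220,160)]))
E
```

```text
clock: 10.98
tcp_pos: [0.6012, -0.0691, 0.2294]
orientation: [-0.27, -0.077, 0.953, -0.113]
wrist_force: [1.1, -0.1, 0.6]
finger_gap: 0.0684
grip_force: 0.0
```

View pics/end.png

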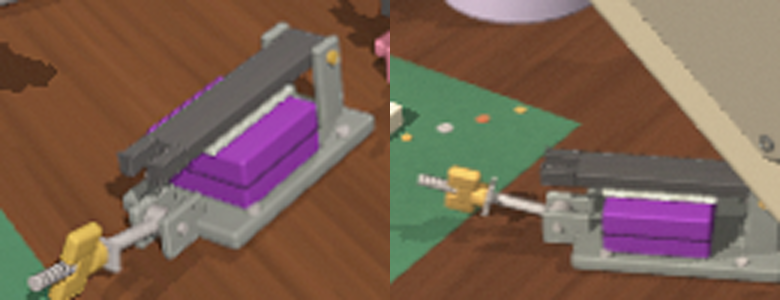

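The eyebolt lies almost level outside the clamp, from (40,285) to (150,220) on the left, and the robot is clear. I'm handing in.

```bash
python3 -c "
from workcell import env
print(env.hand_in())"
```

```text
the job is handed in; nothing more can be done
None
```

I loosened the purple clamp's wing nut by about 1.2 rad anticlockwise and swung its eyebolt out until it hung clear; the job is handed in at about 11 s. My first grip caught only the bare bolt, so I regripped lower, and I did not touch the green or pink clamps.

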